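Jack up a bench shaker and hold it

TASK

The front of the bench shaker must be raised so that a colleague can change a rubber foot. Slide the blue jack straight in under the red arrow on the shaker's front until you feel its nose meet the hidden stop, then give the handle one full trial stroke that lifts the shaker and let the handle come all the way up again; then press the handle fully down once more and finish still holding it down with the shaker raised. Let only the jack touch the shaker, and leave the beaker, wash bottle, forceps and vial where they are.

Things in the scene. Friction and masses are not known exactly. Their poses are not given: they have to be found in the camera images.
- shaker: White bench shaker, 200 mm deep, 130 wide, 114 high; cannot slide, only tips about its rear feet. Origin: on the worktop under the rear edge. x points from front to rear, z up; the front face is at x = -200 mm and looks to the robot's right (world -y within 0.06 rad). Underside 52 mm above the worktop; front feet 18 mm wide, 45 mm either side of the middle, 15 mm behind the front face.
- lift_mark (a point): Tip of the red arrow, middle of the shaker's front face, 60 mm above the worktop at rest; axes as the shaker's. The hidden lift point is straight behind it: a downward boss 16 mm wide, its end 36 mm above the worktop, 30 to 55 mm behind the front face (differs each time). A full stroke under the boss raises this mark 18 to 24 mm.
- jack: Blue low bench jack, loose, 0.7 to 1 kg, beside the sink's raised rim, 306 mm long, base plate 48 mm wide and 6 mm thick. Origin: underside, beneath the middle of the pump block. x points to the nose, z up. The base plate runs from 148 mm behind the origin to 158 mm ahead. The handle rises to the rear from its hinge pin, which is 12 mm behind the origin and 46 mm high.
- pump_block (a point): Middle of the jack's pump block, 30 mm above the jack's underside: grasp here from above, across the jack's y. The block is 48 mm long in x, 32 mm wide in y, from 6 to 36 mm height, with two cheeks on it up to 52 mm height, as wide as the block.
- jack_nose (a point): Middle of the front face of the jack's saddle head (head 36 x 36 mm, 26 mm high), 158 mm ahead of the jack's origin, 18 mm ahead of the saddle's centre, 20 mm high. Under the shaker a hidden rigid stop plate, 40 mm wide, hangs down to 12 mm above the worktop 18 mm behind the boss: when the nose meets it, the saddle is right under the boss. It bears a push of 25 N.
- saddle_top (a point): Centre of the top of the jack's steel saddle, a disc 20 mm wide, 32 mm above the worktop with the handle up; it rises 20 mm when the handle is pressed fully down, in proportion to the handle's angle.
- handle_pad (a point): Centre of the upper face of the black rubber pad (44 x 42 mm) near the handle's end, 105 mm from the hinge pin; press here from above. Handle up: about 106 mm behind and 94 mm above the jack's origin; fully down: about 117 mm behind and 49 mm above.
- jack_handle (a joint): Handle angle in rad: 0 fully up (0.42 above level), 0.45 fully down at its stop. A spring returns it when let go. Pressing the pad takes 1 to 4 N without load, about 5 to 14 N with the shaker.
- beaker: Low glass beaker, 53 mm wide, 65 mm high, stands to the left of the shaker; leave alone.
- wash_bottle: White wash bottle with red top, 199 mm high, stands far beyond the shaker; leave alone. Between them stands a fixed clamp stand whose clamp and yellow rod reach over the shaker's rear, from 320 mm height up.
- forceps: Steel forceps, 117 mm long, 11 mm high, lying far beyond the shaker; leave alone.
- vial_red: Glass vial with a red cap, 20 mm wide, 45 mm high, stands to the left of the shaker; leave alone.

How it is judged:
On the way, in this order (a step that is already met when the one before it is completed fails the run):
1. the jack, handle up, points straight in under the arrow and its nose is pushed against the hidden stop (over 1.5 N) (y of saddle_top in the frame of lift_mark between -0.009 and 0.009 m and x of saddle_top in the frame of lift_mark above 0.015 m and angle between the x axis of jack and the x axis of shaker, either way round below 0.12 rad and value of joint jack_handle below 0.06 rad and contact force between jack and shaker above 1.5 N and contact force between each of the arm, the fingers and shaker below 1 N), for 0.05 s.
2. trial stroke: handle down past 0.40 rad and the arrow's tip raised above 74 mm by the jack alone (value of joint jack_handle above 0.4 rad and height (world z) of lift_mark above 0.074 m and contact force between jack and shaker above 3 N and contact force between each of the arm, the fingers and shaker below 1 N and y of saddle_top in the frame of lift_mark between -0.009 and 0.009 m and x of saddle_top in the frame of lift_mark above 0.015 m), for 0.1 s.
3. handle back up (below 0.06 rad) and the shaker down again (arrow's tip below 64 mm) (value of joint jack_handle below 0.06 rad and height (world z) of lift_mark below 0.064 m), for 0.1 s.
At the end, for the whole second after the job is handed in: The robot still presses the handle (over 2 N), held past 0.40 rad and still; the arrow's tip is above 74 mm, carried by the jack (over 3 N) and not touched by the robot; the saddle is under the shaker within 9 mm of the arrow's line (all of step 2 and contact force between any of the fingers, the arm and jack above 2 N and velocity of joint jack_handle between -0.1 and 0.1 rad/s); the arm keeps its last pose, push and grip.
It fails at once if a bystander is moved more than 25 mm (distance of any of beaker, wash_bottle, forceps, vial_red from where it was at the start of the episode above 0.025 m).
It fails at once if the beaker, wash bottle or vial is tipped over (angle between any of beaker, wash_bottle, vial_red's own z axis and vertical above 0.5 rad).
It fails at once if the robot pushes or lifts the shaker by hand (over 5 N) (contact force between any of the arm, the fingers and shaker above 5 N).
It also fails if it takes over 61 s, if anything falls off the work surface, if the arm or the gripper's body presses on something with over 40 N, if the wrist force passes 120 N, or if a joint passes its speed limit or range.

ROBOT

A 7-joint arm with a two-finger parallel gripper is mounted at the origin on a cart in front of the work surface, level with it; the furniture and walls round the work are solid. World frame = base frame: x ahead of the robot, y to its left, z up, the work surface at z = 0. Lengths are in m, angles in rad, forces in N, time in s.
With the tool pointing down it reaches from about 0.4 to 0.85 m from the base axis. Payload 4.4 kg.
Tool frame: the origin (TCP) lies on the mounting face of the last link; the fingertips stand tip_extent ahead of it and the grasp point (between the pads) lies 180 mm ahead of it (tip_extent is the distance from the TCP to the fingertips, in m); z points along the fingers, y is the line along which they close (so a half turn about z gives the same grasp; the last joint's range is limited). The gripper opens to 94 mm and grips with 3 to 60 N. Pads are 16 mm wide; open, the fingers measure 119 mm over their backs; the gripper's body (75 mm by 177 mm) begins 78 mm behind the grasp point.
Start: joints at [-1.345, 0.628, 0.038, 1.517, -0.027, 0.996, -0.02], TCP at [0.187, 0.623, 0.405] pointing down, gripper open.
Joint ranges: [-3.06, 3.06], [-0.37, 2.12], [-1.25, 1.32], [0.18, 2.47], [-1.1, 4.24], [0.23, 1.98], [-2.94, 2.94]. Speed limits (rad/s): [2.57, 2.57, 3.14, 3.14, 3.14, 3.14, 3.14].

INTERFACE

Orientations are given as a 3x3 rotation matrix whose columns are the frame's x, y, z axes.
In Python, from station import observe, get_image, job_done, spot_in, tip_extent gives the robot as it stands.
- The arm moves only by the tool servo_tool, never from a script. Its argument "increments" is a list that holds one entry, the list of rows, each a list of 7 numbers: the shift along the tool's x, y, z in units of 75 cm (1.0 is 75 cm), then the turn, a rotation vector about the tool's x, y, z in units of pi rad (1.0 is pi rad), then the closure, from 0 (fully open) to 1 (shut). A call has 1 to 20 rows; each row is the pose to reach, as a shift and turn from the pose commanded when the call began, along the tool's axes at that moment, turning the shorter way round; what a row does not reach only later rows make up. A row lasts 1/8 s, in which the tool goes at most 62.5 mm and 10.7 degrees, less where a joint would pass 70% of its speed; a pose out of reach is approached as far as the arm can. A call with a number of a shift or a turn outside -1 to 1 is refused whole. A call with a gripper value outside its range is refused whole. The fingers move at their own pace and stop on an object; the grip force is fixed at half the most. Time passes only in rows, so rows that repeat a pose let the fingers close. It gives the time, the measured TCP pose, the force, the opening and the grip force at its end, in the units of the state.
- observe(): the state, without advancing time (a new reading comes with each control period).
- get_image(name): name is "scene" or "top"; returns a dict with "color" (400x640x3 uint8, red, green, blue), "depth" (400x640 float32, m along the optical axis (not along the pixel's ray), 0 where there is no reading), "mtx" (3x3 intrinsics, pixels), "pose" (4x4, takes a point from camera to world coordinates). Camera axes: x right, y up, looking along -z (the intrinsics and any distortion apply to the point x, -y, -z); pixel columns grow to the right and rows downward; lengths in m; the calibration is good to about 2 mm. A picture is of the moment at which its call begins.
- job_done(): hands the job in; it is judged then, once.
Trained networks look in the newest picture that a camera, given by its name, has taken for a name from the list of things; names that differ only in an ending like _2 or _b are one class to them, and where a whole thing is asked for, a point or a joint stands for the part that bears it (a point fixed in the world has none). Each returns a list of dicts, best first, with "confidence" (0 to 1); they miss things now and then, are a little off and sometimes report something else, mostly with a low value. They report only what shows in the picture. A call takes as long as a camera call.
- spot_in(camera, label): "point" ([column, row] in pixels, amid what is visible of it).
The state is a dict: "clock": time; "qpos": joint angles; "joint_vel": joint speeds; "tau": joint torques, N m; "position": TCP position; "ee_rot": TCP orientation; "ft_force": force on the tool from outside, world axes, zero at the start; "torque": the same for the moment, N m; "finger_gap": finger opening in m; "gripper_force": force on a finger pad.
Only numpy, scipy, OpenCV 4.12 (cv2) and the standard library are available. Lean on these libraries where they do the work, as an engineer would, in place of code of your own. Each camera call takes 0.05 s, during which the arm holds its last target. There are 200 camera calls.

## Working session

There is one attempt and no reset: what is moved stays moved. The work goes in short steps, Python scripts to look and compute and a tool call to move; the robot and the scene stay as the last step left them, time stands still between calls to the robot, and variables do not carry over. Pictures are saved under pics/ and viewed, at most 10 in all, crops included, and the job is handed in when it is done.

Besides the shell and the picture viewer there is one more tool, called after "Request:" as name(argument=value, ...), one argument or row to a line, values as JSON. servo_tool: Moves the arm, as the interface text tells. Shifts and turns lie within -1 to 1; 1 stands for 75 cm of shift or pi rad of turn. Its arguments: {"type":"object","properties":{"increments":{"type":"array"}},"required":["increments"]}

```bash
mkdir -p pics
cat > h.py <<'E'
import numpy as np, cv2
from station import *
def pts(im):
    h,w=im["depth"].shape; K=im["mtx"]; d=im["depth"]
    u,v=np.meshgrid(np.arange(w),np.arange(h))
    x=(u-K[0,2])/K[0,0]*d; y=(v-K[1,2])/K[1,1]*d
    P=np.stack([x,-y,-d,np.ones_like(d)],-1)@im["pose"].T
    P[d==0]=np.nan
    return P[...,:3]
def save(im,n): cv2.imwrite("pics/"+n+".png",im["color"][...,::-1])
E
python3 - <<'E'
from h import *
s=observe(); print({k:np.round(v,3).tolist() for k,v in s.items()}, tip_extent)
for c in("scene","top"):
    im=get_image(c); save(im,c+"0"); P=pts(im); np.savez(c+"0.npz",P=P,c=im["color"],pose=im["pose"],K=im["mtx"])
    print(c,im["pose"].round(3).tolist(),im["mtx"].tolist())
    for l in("shaker","lift_mark","jack","pump_block","jack_nose","saddle_top","handle_pad","beaker","vial_red"):
        r=spot_in(c,l)[:2]
        for q in r:
            u,v=np.round(q["point"]).astype(int); print(l,u,v,round(q["confidence"],2),P[v,u].round(3))
E
```

```text
{'clock': 0.0, 'qpos': [-1.345, 0.629, 0.038, 1.518, -0.027, 0.996, -0.02], 'joint_vel': [0.0, 0.001, -0.0, -0.0, -0.001, -0.002, -0.001], 'tau': [-0.0, -54.971, 1.144, -18.662, -0.052, 0.024, 0.0], 'position': [0.187, 0.622, 0.404], 'ee_rot': [[-0.958, 0.288, -0.0], [0.288, 0.958, -0.002], [-0.0, -0.002, -1.0]], 'ft_force': [0.01, -0.485, -0.04], 'torque': [0.002, -0.004, -0.036], 'gripper_force': 0.0, 'finger_gap': 0.094} 0.1992
scene [[-0.822, 0.242, -0.515, -0.021], [-0.569, -0.369, 0.735, 0.66], [-0.012, 0.898, 0.441, 0.601], [0.0, 0.0, 0.0, 1.0]] [[427.91403953427135, 0.0, 322.4909513562948], [0.0, 427.91403953427135, 200.4230561874223], [0.0, 0.0, 1.0]]
shaker 349 226 0.89 [ 0.419 -0.072  0.116]
lift_mark 349 224 0.78 [ 0.425 -0.082  0.115]
jack 408 199 0.79 [ 0.431 -0.434  0.035]
pump_block 408 199 0.96 [ 0.431 -0.434  0.035]
jack_nose 407 198 0.85 [ 0.43  -0.423  0.042]
handle_pad 415 176 0.66 [ 0.445 -0.506  0.081]
beaker 294 301 0.61 [0.401 0.158 0.065]
vial_red 251 314 0.58 [0.477 0.201 0.028]
top [[-0.024, 0.989, -0.148, 0.355], [-0.999, -0.028, -0.023, -0.181], [-0.027, 0.147, 0.989, 1.515], [0.0, 0.0, 0.0, 1.0]] [[518.9766429064165, 0.0, 314.0080952912904], [0.0, 518.9766429064165, 197.57544395234927], [0.0, 0.0, 1.0]]
shaker 316 239 0.64 [ 0.451 -0.151  0.109]
lift_mark 319 236 0.73 [ 0.459 -0.159  0.11 ]
lift_mark 199 233 0.54 [0.482 0.185 0.042]
jack 412 242 0.66 [ 0.441 -0.42   0.038]
jack 452 238 0.5 [ 0.446 -0.522  0.085]
pump_block 414 243 0.77 [ 0.438 -0.425  0.04 ]
jack_nose 415 240 0.87 [ 0.446 -0.43   0.034]
saddle_top 414 242 0.49 [ 0.44  -0.426  0.04 ]
handle_pad 451 241 0.78 [ 0.438 -0.518  0.087]
beaker 216 257 0.84 [ 0.414  0.145 -0.001]
vial_red 199 233 0.52 [0.482 0.185 0.042]
```

View pics/top0.png

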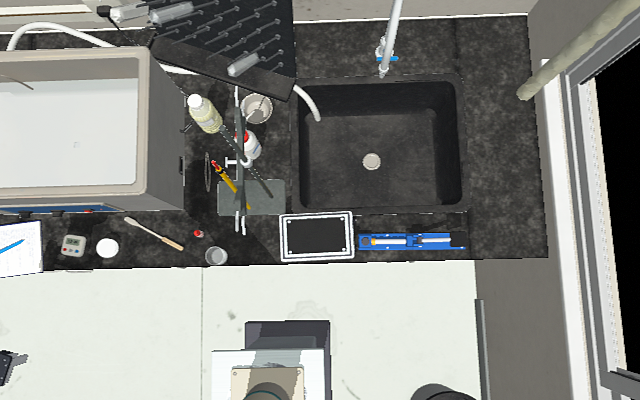

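View pics/scene0.png

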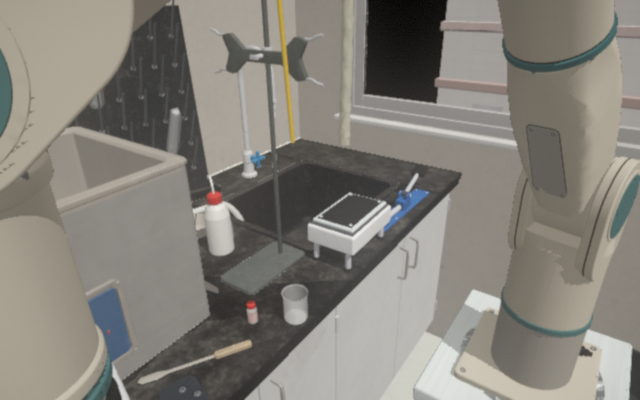

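The top view shows the shaker at cols 281–355 and rows 212–262. The jack is at cols 357–466 and rows 233–250, with its nose to the left, close to the shaker front. Next I'll fit both poses.

```bash
cat > fit.py <<'E'
from h import *
def fit(P,c,verbose=1):
    hsv=cv2.cvtColor(c,cv2.COLOR_RGB2HSV)
    blue=(hsv[...,0]>100)&(hsv[...,0]<130)&(hsv[...,1]>120)&(hsv[...,2]>60)
    Z=P[...,2]; v=np.zeros_like(blue); v[225:275,330:490]=1
    b=blue&v
    out={}
    for n,m in(("base",b&(Z<0.014)),("allblue",b)):
        p=P[m][:,:2]; r=cv2.minAreaRect((p*1000).astype(np.float32)); print(n,m.sum(),np.round(r[0],1),np.round(r[1],1),round(r[2],2))
    m=(Z>0.095)&(Z<0.125); m[:, :270]=0; m[:,365:]=0; m[:205]=0; m[275:]=0
    p=P[m][:,:2]; r=cv2.minAreaRect((p*1000).astype(np.float32)); print("shaker",m.sum(),np.round(r[0],1),np.round(r[1],1),round(r[2],2),np.nanmedian(Z[m]))
    return b,m
E
python3 - <<'E'
from fit import *
d=np.load("top0.npz"); P,c=d["P"],d["c"]; b,m=fit(P,c)
# blue centroid line per column
for u in range(354,470,4):
    k=np.where(b[:,u])[0]
    if len(k): print(u,k.min(),k.max(),P[k.min(),u].round(3),P[k.max(),u].round(3),P[241,u].round(3))
cv2.imwrite("pics/crop1.png",cv2.resize(c[205:270,270:480,::-1],None,fx=3.8,fy=3.8,interpolation=cv2.INTER_CUBIC))
E
```

```text
base 904 [ 445.5 -423.2] [306.4  47.1] 88.51
allblue 1188 [ 427.3 -422. ] [306.2  46.5] 81.53
shaker 3374 [ 461.7 -156.3] [129.9 207.8] 1.48 0.11191448176871799
358 234 249 [ 0.47  -0.271 -0.001] [ 0.427 -0.27  -0.002] [ 0.45  -0.27  -0.001]
362 234 249 [ 0.469 -0.282  0.008] [ 0.426 -0.281  0.008] [ 0.448 -0.28   0.029]
366 233 249 [ 0.472 -0.294  0.004] [ 0.426 -0.292  0.002] [ 0.447 -0.291  0.035]
370 233 249 [ 0.472 -0.306  0.004] [ 0.426 -0.304  0.002] [ 0.447 -0.303  0.029]
374 233 249 [ 0.471 -0.317  0.008] [ 0.425 -0.315  0.003] [ 0.447 -0.314  0.026]
378 233 249 [ 0.471 -0.329  0.007] [ 0.425 -0.327  0.008] [ 0.447 -0.326  0.024]
382 233 249 [ 0.471 -0.341  0.001] [ 0.424 -0.338  0.008] [ 0.447 -0.338  0.021]
386 233 249 [ 0.471 -0.352  0.001] [ 0.424 -0.35   0.008] [ 0.447 -0.35   0.015]
390 233 249 [ 0.47  -0.363  0.006] [ 0.424 -0.361  0.008] [ 0.446 -0.36   0.025]
394 233 249 [ 0.47  -0.375  0.005] [ 0.424 -0.373  0.004] [ 0.446 -0.371  0.024]
398 233 249 [ 0.47  -0.387  0.003] [ 0.423 -0.384  0.009] [ 0.446 -0.384  0.014]
402 233 249 [ 0.469 -0.397  0.009] [ 0.423 -0.39
[... 538 characters left out ...]
 -0.479  0.005] [ 0.421 -0.476  0.005] [ 0.44  -0.465  0.067]
434 233 249 [ 0.467 -0.49   0.009] [ 0.421 -0.487  0.008] [ 0.44  -0.477  0.064]
438 233 249 [ 0.466 -0.502  0.007] [ 0.42  -0.498  0.01 ] [ 0.439 -0.486  0.073]
442 233 249 [ 0.466 -0.513  0.006] [ 0.42  -0.512 -0.001] [ 0.439 -0.498  0.07 ]
446 233 249 [ 0.466 -0.526  0.002] [ 0.42  -0.521  0.01 ] [ 0.439 -0.507  0.079]
450 242 249 [ 0.435 -0.515  0.088] [ 0.42  -0.533  0.005] [ 0.438 -0.518  0.077]
454 247 249 [ 0.425 -0.546  0.003] [ 0.419 -0.544  0.009] [nan nan nan]
458 247 249 [ 0.425 -0.556  0.009] [ 0.419 -0.557  0.001] [ 0.437 -0.536  0.092]
462 248 249 [ 0.421 -0.567  0.007] [ 0.419 -0.569  0.002] [ 0.436 -0.545  0.097]
```

View pics/crop1.png

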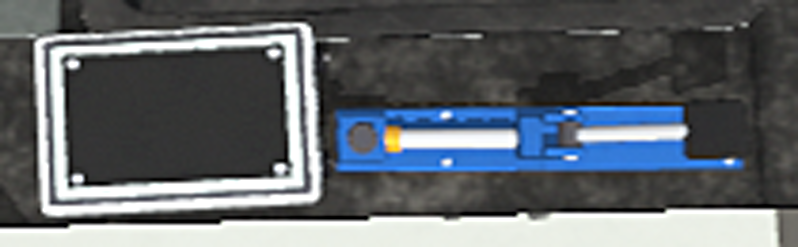

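Run:
```python
from fit import *
d=np.load("top0.npz"); P,c=d["P"],d["c"]; Z=P[...,2]
def line(p,ax): # fit p[:,1-ax] as fn of p[:,ax]
    k,b=np.polyfit(p[:,ax],p[:,1-ax],1); r=p[:,1-ax]-k*p[:,ax]-b; g=abs(r)<2*r.std()+1e-4
    return np.polyfit(p[g,ax],p[g,1-ax],1),r.std()
m=(Z>0.1)&(Z<0.125); m[:, :270]=0; m[:,365:]=0; m[:205]=0; m[275:]=0
near=[];far=[];fr=[];re=[]
for u in range(290,350):
    k=np.where(m[:,u])[0]
    if len(k): far.append(P[k[0],u]);near.append(P[k[-1],u])
for v in range(218,256):
    k=np.where(m[v])[0]
    if len(k): re.append(P[v,k[0]]);fr.append(P[v,k[-1]])
for n,a,ax in(("near",near,1),("far",far,1),("front",fr,0),("rear",re,0)):
    a=np.array(a); print(n,line(a,ax),np.median(a,0).round(4))
for n in("top0","scene0"):
    d=np.load(n+".npz"); Q=d["P"].reshape(-1,3); 
    q=Q[(Q[:,0]>0.3)&(Q[:,0]<0.75)&(Q[:,1]>-.5)&(Q[:,1]<.35)&(Q[:,2]>.2)]
    for z in np.arange(.2,.9,.05):
        s=q[(q[:,2]>=z)&(q[:,2]<z+.05)]
        if len(s): print(n,round(z,2),len(s),s.min(0).round(2),s.max(0).round(2))
print(P[205:266:4,400].round(3))
```

```text
near (array([-0.03440529,  0.39662712]), np.float64(0.0023911108618787343)) [ 0.4021 -0.1587  0.1021]
far (array([-0.02325376,  0.51742558]), np.float64(0.002231689945047749)) [ 0.5211 -0.1618  0.1022]
front (array([ 0.03463114, -0.26236202]), np.float64(0.0023972568262829066)) [ 0.456  -0.2467  0.1019]
rear (array([ 0.01827674, -0.06631834]), np.float64(0.002315380461196597)) [ 0.4609 -0.0582  0.1025]
top0 0.2 1585 [ 0.55 -0.03  0.2 ] [0.75 0.35 0.25]
top0 0.25 678 [ 0.55 -0.03  0.25] [0.75 0.35 0.3 ]
top0 0.3 1247 [ 0.51 -0.03  0.3 ] [0.75 0.35 0.35]
top0 0.35 598 [ 0.51 -0.03  0.35] [0.75 0.35 0.4 ]
top0 0.4 92 [ 0.44 -0.03  0.4 ] [ 0.73 -0.01  0.45]
top0 0.45 670 [ 0.45 -0.03  0.45] [0.71 0.02 0.5 ]
top0 0.5 565 [ 0.44 -0.03  0.5 ] [0.73 0.   0.55]
top0 0.55 82 [ 0.53 -0.03  0.55] [0.59 0.   0.6 ]
top0 0.6 98 [ 0.53 -0.03  0.6 ] [0.59 0.   0.65]
top0 0.65 138 [ 0.53 -0.03  0.65] [0.59 0.   0.7 ]
top0 0.7 81 [ 0.54 -0.03  0.7 ] [0.59 0.   0.73]
scene0 0.2 1594 [ 0.55 -0.02  0.2 ] [0.59 0.35 0.25]
scene0 0.25 1831 [ 0.55 -0.02  0.25] [0.75 0.35 0.3 ]
scene0 0.3 2816 [ 0.51 -0.02  0.3 ] [0.75 0.35 0.35]
scene0 0.35 1086 [ 0.51 -0.03  0.35] [0.75 0.35 0.4 ]
scene0 0.4 357 [ 0.44 -0.03  0.4 ] [0.73 0.01 0.45]
scene0 0.45 1608 [ 0.46 -0.03  0.45] [0.71 0.02 0.5 ]
scene0 0.5 848 [ 0.44 -0.02  0.5 ] [0.73 0.01 0.55]
scene0 0.55 234 [ 0.52 -0.02  0.55] [0.59 0.01 0.59]
[[ 0.582 -0.43  -0.234]
 [ 0.539 -0.396  0.007]
 [ 0.528 -0.395  0.004]
 [ 0.517 -0.396 -0.004]
 [ 0.505 -0.395  0.002]
 [ 0.493 -0.394  0.   ]
 [ 0.482 -0.394 -0.006]
 [ 0.469 -0.392  0.006]
 [ 0.458 -0.391  0.008]
 [ 0.446 -0.389  0.018]
 [ 0.435 -0.39   0.006]
 [ 0.423 -0.389  0.011]
 [ 0.412 -0.39   0.001]
 [ 0.4   -0.39   0.001]
 [ 0.389 -0.39  -0.008]
 [ 0.389 -0.497 -0.789]]
```

```bash
cat > mv.py <<'E'
from h import *
from scipy.spatial.transform import Rotation as Ro
def R0(th): # tool down, tool x at world angle th
    return np.array([[np.cos(th),np.sin(th),0],[np.sin(th),-np.cos(th),0],[0,0,-1]])
def rel(wps,cur=None):
    s=observe(); p=np.array(s["position"]);R=np.array(s["ee_rot"])
    if cur is not None: p,R=np.array(cur[0]),R0(cur[1])
    for w,th in wps:
        d=R.T@(np.array(w)-p)/.75; r=Ro.from_matrix(R.T@R0(th)).as_rotvec()/np.pi
        print(w,d.round(4).tolist(),r.round(4).tolist())
E
python3 - <<'E'
from mv import *
th=np.arctan2(.288,-.958)
rel([((.27,.46,.39),th),((.36,.30,.36),th),((.35,0.05,.36),th),((.36,-.1,.36),th),((.42,-.25,.36),th)])
E
```

```text
(0.27, 0.46, 0.39) [-0.1684, -0.1757, 0.0196] [0.0, -0.0, 0.0001]
(0.36, 0.3, 0.36) [-0.3447, -0.3455, 0.0595] [0.0, -0.0, 0.0001]
(0.35, 0.05, 0.36) [-0.4278, -0.6686, 0.0595] [0.0, -0.0, 0.0001]
(0.36, -0.1, 0.36) [-0.4981, -0.8563, 0.0595] [0.0, -0.0, 0.0001]
(0.42, -0.25, 0.36) [-0.6322, -1.0248, 0.0595] [0.0, -0.0, 0.0001]
```

Request:
servo_tool(
  increments=[
    [[-0.168, -0.176, 0.02, 0, 0, 0, 0], [-0.168, -0.176, 0.02, 0, 0, 0, 0], [-0.168, -0.176, 0.02, 0, 0, 0, 0], [-0.168, -0.176, 0.02, 0, 0, 0, 0], [-0.345, -0.346, 0.06, 0, 0, 0, 0], [-0.345, -0.346, 0.06, 0, 0, 0, 0], [-0.345, -0.346, 0.06, 0, 0, 0, 0], [-0.345, -0.346, 0.06, 0, 0, 0, 0], [-0.345, -0.346, 0.06, 0, 0, 0, 0], [-0.428, -0.669, 0.06, 0, 0, 0, 0], [-0.428, -0.669, 0.06, 0, 0, 0, 0], [-0.428, -0.669, 0.06, 0, 0, 0, 0], [-0.428, -0.669, 0.06, 0, 0, 0, 0], [-0.428, -0.669, 0.06, 0, 0, 0, 0], [-0.428, -0.669, 0.06, 0, 0, 0, 0]],
  ],
)

```text
clock: 2.88
position: [0.3507, 0.0514, 0.36]
ee_rot: [[-0.958, 0.285, 0.002], [0.285, 0.958, 0.001], [-0.001, 0.002, -1.0]]
ft_force: [0.6, 0.1, -0.1]
finger_gap: 0.0938
gripper_force: 0.0
```

Run:
```python
from mv import *
th=np.arctan2(.288,-.958)
rel([((.36,-.12,.36),th),((.42,-.27,.36),2.2),((.4454,-.428,.33),1.545)])
```

```text
(0.36, -0.12, 0.36) [-0.077, -0.2155, -0.0003] [0.0005, 0.0004, 0.0009]
(0.42, -0.27, 0.36) [-0.2107, -0.3844, -0.0004] [0.0006, 0.0002, 0.2077]
(0.4454, -0.428, 0.33) [-0.3032, -0.5768, 0.0394] [0.0007, -0.0, 0.4162]
```

Request:
servo_tool(
  increments=[
    [[-0.077, -0.2155, 0, 0, 0, 0, 0.2], [-0.077, -0.2155, 0, 0, 0, 0, 0.2], [-0.077, -0.2155, 0, 0, 0, 0, 0.2], [-0.211, -0.384, 0, 0, 0, 0.208, 0.2], [-0.211, -0.384, 0, 0, 0, 0.208, 0.2], [-0.211, -0.384, 0, 0, 0, 0.208, 0.2], [-0.211, -0.384, 0, 0, 0, 0.208, 0.2], [-0.303, -0.577, 0.039, 0, 0, 0.416, 0.2], [-0.303, -0.577, 0.039, 0, 0, 0.416, 0.2], [-0.303, -0.577, 0.039, 0, 0, 0.416, 0.2], [-0.303, -0.577, 0.039, 0, 0, 0.416, 0.2], [-0.303, -0.577, 0.039, 0, 0, 0.416, 0.2]],
  ],
)

```text
clock: 4.38
position: [0.4464, -0.4277, 0.3295]
ee_rot: [[0.021, 1.0, -0.0], [1.0, -0.021, 0.001], [0.001, -0.0, -1.0]]
ft_force: [0.3, -0.6, 0.4]
finger_gap: 0.0752
gripper_force: 0.0
```

Run:
```python
from mv import *
s=observe(); print(s["position"],s["ee_rot"],s["finger_gap"],s["qpos"])
rel([((.4454,-.428,.25),1.545),((.4454,-.428,.215),1.545)])
im=get_image("scene"); save(im,"s1")
cv2.imwrite("pics/s1c.png",cv2.resize(im["color"][100:300,280:480,::-1],None,fx=3,fy=3))
```

```text
[ 0.44638491 -0.42769864  0.32951403] [[ 2.13776802e-02  9.99771470e-01 -5.26164088e-05]
 [ 9.99770791e-01 -2.13776042e-02  1.16786923e-03]
 [ 1.16647752e-03 -7.75706834e-05 -9.99999317e-01]] 0.07520059364880985 [ 0.47792033  0.7027498   0.40058176  1.69144361 -0.35289133  0.82042496
  1.01538287]
(0.4454, -0.428, 0.25) [-0.0006, -0.0013, 0.106] [-0.0, -0.0004, 0.0014]
(0.4454, -0.428, 0.215) [-0.0006, -0.0013, 0.1527] [-0.0, -0.0004, 0.0014]
```

View pics/s1c.png

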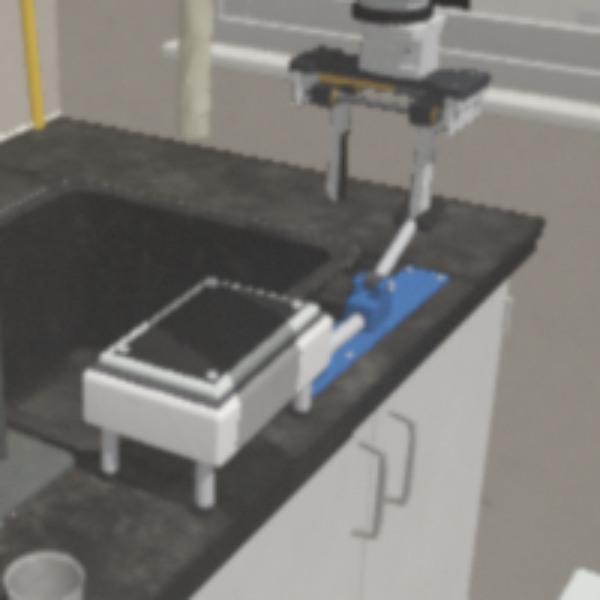

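The gripper is above the pump block with its fingers straddling it, so I'll descend and close.

Request:
servo_tool(
  increments=[
    [[0, -0.001, 0.08, 0, 0, 0.001, 0.2], [0, -0.001, 0.12, 0, 0, 0.001, 0.2], [0, -0.001, 0.154, 0, 0, 0.001, 0.2], [0, -0.001, 0.154, 0, 0, 0.001, 0.2], [0, -0.001, 0.154, 0, 0, 0.001, 1], [0, -0.001, 0.154, 0, 0, 0.001, 1], [0, -0.001, 0.154, 0, 0, 0.001, 1], [0, -0.001, 0.154, 0, 0, 0.001, 1], [0, -0.001, 0.154, 0, 0, 0.001, 1]],
  ],
)

```text
clock: 5.55
position: [0.444, -0.4303, 0.2155]
ee_rot: [[0.03, 1.0, 0.003], [1.0, -0.03, -0.002], [-0.001, 0.003, -1.0]]
ft_force: [4.8, -0.8, 0.7]
finger_gap: 0.0319
gripper_force: 30.0
```

Run:
```python
from mv import *
from fit import fit
s=observe(); print(s["position"],s["ee_rot"],s["finger_gap"],s["ft_force"],s["gripper_force"])
im=get_image("top"); save(im,"top1"); P=pts(im); b,m=fit(P,im["color"])
for u in range(358,405,4):
    k=np.where(b[:,u])[0]
    if len(k): print(u,k.min(),k.max(),P[k.min(),u].round(3),P[k.max(),u].round(3))
```

```text
[ 0.44399113 -0.43027191  0.21554416] [[ 0.02998638  0.99954487  0.00329559]
 [ 0.99954921 -0.02998129 -0.00158312]
 [-0.0014836   0.00334158 -0.99999332]] 0.031898853683011104 [ 4.7828555  -0.81755079  0.73514008] 29.989502280950546
base 41 [ 445.5 -427.4] [300.   10.9] 80.3
allblue 73 [ 445.2 -427.3] [299.8  18.5] 82.19
shaker 2768 [ 461.8 -155.7] [129. 207.] 1.29 0.11223147504324293
362 234 235 [ 0.469 -0.282  0.01 ] [ 0.465 -0.281  0.028]
366 234 237 [ 0.469 -0.294  0.004] [ 0.459 -0.292  0.022]
370 234 238 [ 0.469 -0.306  0.004] [ 0.456 -0.303  0.026]
374 234 235 [ 0.469 -0.317  0.002] [ 0.465 -0.316  0.011]
```

Request:
servo_tool(
  increments=[
    [[0, 0.008, 0, 0, 0, -0.005, 1], [0, 0.016, 0, 0, 0, -0.01, 1], [0, 0.024, 0, 0, 0, -0.015, 1], [0, 0.032, 0, 0, 0, -0.019, 1], [0, 0.032, 0, 0, 0, -0.019, 1], [0, 0.032, 0, 0, 0, -0.019, 1]],
  ],
)

```text
clock: 6.35
position: [0.4585, -0.4329, 0.2157]
ee_rot: [[-0.024, 1.0, -0.014], [1.0, 0.024, 0.002], [0.003, -0.014, -1.0]]
ft_force: [-17.4, 1.6, 17.8]
finger_gap: 0.0321
gripper_force: 30.0
```

Run:
```python
from mv import *
s=observe(); print(s["position"],s["ee_rot"],s["finger_gap"],s["ft_force"],s["torque"])
im=get_image("top"); save(im,"top1"); P=pts(im);c=im["color"]; 
cv2.imwrite("pics/crop2.png",cv2.resize(c[195:280,300:480,::-1],None,fx=4,fy=4,interpolation=cv2.INTER_CUBIC))
np.savez("top1.npz",P=P,c=c)
```

```text
[ 0.45850047 -0.43290902  0.21570982] [[-0.02389037  0.99961523 -0.01409413]
 [ 0.99971097  0.02392583  0.00235284]
 [ 0.00268915 -0.01403385 -0.9998979 ]] 0.03213338942465871 [-17.42110542   1.61517867  17.82554248] [ 0.03541418  3.94009498 -0.0948535 ]
```

View pics/crop2.png

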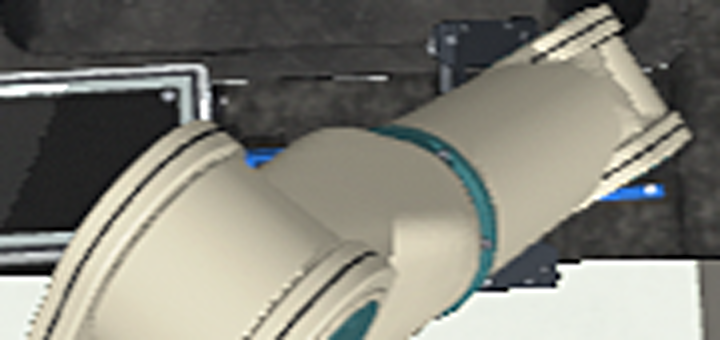

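Request:
servo_tool(
  increments=[
    [[0, 0, -0.003, 0, 0, 0, 1], [0, 0, -0.005, 0, 0, 0, 1], [0, 0, -0.005, 0, 0, 0, 1], [0, 0, -0.005, 0, 0, 0, 1]],
  ],
)

```text
clock: 6.9
position: [0.4666, -0.4305, 0.218]
ee_rot: [[-0.029, 1.0, -0.001], [1.0, 0.029, 0.001], [0.001, -0.001, -1.0]]
ft_force: [-0.1, 0.2, -7.9]
finger_gap: 0.0317
gripper_force: 30.0
```

```bash
cat > o.py <<'E'
from mv import *
s=observe(); print(round(s["clock"],2),np.round(s["position"],4),np.round(s["ee_rot"],3).tolist(),round(s["finger_gap"],4),np.round(s["ft_force"],1),np.round(s["torque"],2),np.round(s["joint_vel"],3))
E
python3 o.py
python3 - <<'E'
from h import *
d=np.load("top0.npz");P=d["P"]
# average height profile in x alongside the jack, y -0.30..-0.55
Q=P.reshape(-1,3); Q=Q[(Q[:,1]>-.56)&(Q[:,1]<-.28)]
for x in np.arange(.45,.56,.005):
    s=Q[(Q[:,0]>=x)&(Q[:,0]<x+.005)]; print(round(x,3),len(s),np.median(s[:,2]).round(4),end=" | ")
E
```

```text
6.9 [ 0.4666 -0.4305  0.218 ] [[-0.029, 1.0, -0.001], [1.0, 0.029, 0.001], [0.001, -0.001, -1.0]] 0.0317 [-0.1  0.2 -7.9] [-0.22  0.03 -0.  ] [ 0.002 -0.001  0.003 -0.    -0.001 -0.001 -0.   ]
0.45 127 0.0318 | 0.455 190 0.0127 | 0.46 165 0.0078 | 0.465 138 0.0059 | 0.47 156 0.0011 | 0.475 158 0.0001 | 0.48 176 -0.0004 | 0.485 158 -0.0001 | 0.49 160 0.0 | 0.495 168 -0.0 | 0.5 165 -0.0003 | 0.505 165 -0.0004 | 0.51 162 -0.0 | 0.515 164 -0.0004 | 0.52 161 -0.0005 | 0.525 186 0.0042 | 0.53 163 0.0047 | 0.535 166 0.0055 | 0.54 158 0.0049 | 0.545 149 0.0039 | 0.55 18 -0.0006 | 0.555 0 nan | 0.56 0 nan |
  return _methods._mean(a, axis=axis, dtype=dtype,
  ret = ret.dtype.type(ret / rcount)
```

Request:
servo_tool(
  increments=[
    [[0, 0.002, 0.001, 0, 0, 0, 1], [0.01, 0.0025, 0.001, 0, 0, 0, 1], [0.02, 0.0025, 0.001, 0, 0, 0, 1], [0.03, 0.0025, 0.001, 0, 0, 0, 1], [0.04, 0.0025, 0.001, 0, 0, 0, 1], [0.05, 0.0025, 0.001, 0, 0, 0, 1], [0.06, 0.0025, 0.001, 0, 0, 0, 1], [0.07, 0.0025, 0.001, 0, 0, 0, 1], [0.07, 0.0025, 0.001, 0, 0, 0, 1], [0.07, 0.0025, 0.001, 0, 0, 0, 1]],
  ],
)

```text
clock: 8.15
position: [0.4668, -0.3787, 0.218]
ee_rot: [[-0.029, 1.0, 0.0], [1.0, 0.029, -0.001], [-0.001, 0.0, -1.0]]
ft_force: [-0.1, -0.4, -6.5]
finger_gap: 0.0317
gripper_force: 30.0
```

```bash
python3 o.py
python3 - <<'E'
from h import *
im=get_image("scene"); save(im,"s2"); c=im["color"]
cv2.imwrite("pics/s2c.png",cv2.resize(c[150:290,290:460,::-1],None,fx=4,fy=4,interpolation=cv2.INTER_CUBIC))
E
```

```text
8.15 [ 0.4668 -0.3787  0.218 ] [[-0.029, 1.0, 0.0], [1.0, 0.029, -0.001], [-0.001, 0.0, -1.0]] 0.0317 [-0.1 -0.4 -6.5] [-0.24  0.03 -0.04] [ 0.005  0.001  0.003 -0.004 -0.001  0.002 -0.001]
```

View pics/s2c.png

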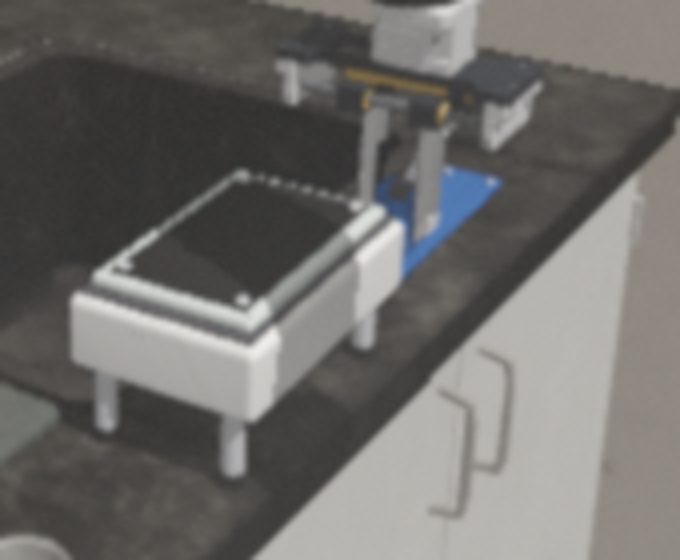

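Request:
servo_tool(
  increments=[
    [[0.004, 0, 0, 0, 0, 0, 1], [0.008, 0, 0, 0, 0, 0, 1], [0.012, 0, 0, 0, 0, 0, 1], [0.016, 0, 0, 0, 0, 0, 1], [0.02, 0, 0, 0, 0, 0, 1], [0.02, 0, 0, 0, 0, 0, 1]],
  ],
)

```text
clock: 8.95
position: [0.4664, -0.363, 0.2179]
ee_rot: [[-0.029, 1.0, -0.0], [1.0, 0.029, 0.0], [0.0, -0.0, -1.0]]
ft_force: [-0.1, 0.2, -7.6]
finger_gap: 0.0317
gripper_force: 30.0
```

Request:
servo_tool(
  increments=[
    [[0.003, 0, 0, 0, 0, 0, 1], [0.006, 0, 0, 0, 0, 0, 1], [0.009, 0, 0, 0, 0, 0, 1], [0.01, 0, 0, 0, 0, 0, 1], [0.01, 0, 0, 0, 0, 0, 1]],
  ],
)

```text
clock: 9.57
position: [0.4662, -0.3559, 0.2179]
ee_rot: [[-0.029, 1.0, -0.0], [1.0, 0.029, -0.0], [-0.0, -0.0, -1.0]]
ft_force: [0.0, 0.0, -7.4]
finger_gap: 0.0319
gripper_force: 30.0
```

Request:
servo_tool(
  increments=[
    [[0.003, 0, 0, 0, 0, 0, 1], [0.006, 0, 0, 0, 0, 0, 1], [0.009, 0, 0, 0, 0, 0, 1], [0.01, 0, 0, 0, 0, 0, 1], [0.01, 0, 0, 0, 0, 0, 1]],
  ],
)

```text
clock: 10.2
position: [0.4658, -0.3504, 0.2186]
ee_rot: [[-0.028, 1.0, 0.001], [1.0, 0.028, -0.005], [-0.005, 0.001, -1.0]]
ft_force: [-1.0, -4.9, -6.1]
finger_gap: 0.0318
gripper_force: 30.0
```

Contact has shown up at 80 mm of travel, which fits the expected 64–89 mm. I'll set the jack flat on the bench while keeping a gentle push.

Request:
servo_tool(
  increments=[
    [[0.001, 0, 0.002, 0, 0, 0, 1], [0.002, 0, 0.003, 0, 0, 0, 1], [0.003, 0, 0.003, 0, 0, 0, 1], [0.004, 0, 0.003, 0, 0, 0, 1], [0.004, 0, 0.003, 0, 0, 0, 1], [0.004, 0, 0.003, 0, 0, 0, 1]],
  ],
)

```text
clock: 10.95
position: [0.4657, -0.3496, 0.2174]
ee_rot: [[-0.026, 1.0, 0.003], [1.0, 0.026, -0.009], [-0.009, 0.003, -1.0]]
ft_force: [-1.0, -9.1, -2.3]
finger_gap: 0.0314
gripper_force: 30.0
```

```bash
python3 o.py
```

```text
10.95 [ 0.4657 -0.3496  0.2174] [[-0.026, 1.0, 0.003], [1.0, 0.026, -0.009], [-0.009, 0.003, -1.0]] 0.0314 [-1.  -9.1 -2.3] [-1.79  0.34  0.16] [-0.001 -0.001 -0.     0.001 -0.    -0.002 -0.   ]
```

The nose is against the stop: force rises from 4.9 to 9.1 N with little movement, and the lateral error is about 0.5 mm. I'll release and move over the pad.

Request:
servo_tool(
  increments=[
    [[0, 0, 0, 0, 0, 0, 0.3], [0, 0, 0, 0, 0, 0, 0.3], [0, 0, 0, 0, 0, 0, 0.3], [0, 0, 0, 0, 0, 0, 0.3], [0, 0, -0.05, 0, 0, 0, 0.3], [0, 0, -0.11, 0, 0, 0, 0.3], [0, 0, -0.163, 0, 0, 0, 0.3], [0, 0, -0.163, 0, 0, 0, 1], [-0.07, 0, -0.163, 0, 0, 0, 1], [-0.145, 0, -0.163, 0, 0, 0, 1], [-0.145, 0, -0.163, 0, 0, 0, 1], [-0.145, 0, -0.163, 0, 0, 0, 1]],
  ],
)

```text
clock: 12.45
position: [0.4688, -0.4532, 0.3364]
ee_rot: [[-0.028, 1.0, -0.002], [1.0, 0.028, 0.003], [0.003, -0.001, -1.0]]
ft_force: [0.1, 0.7, -1.0]
finger_gap: 0.0191
gripper_force: 0.0
```

```bash
python3 o.py
python3 - <<'E'
from mv import *
im=get_image("scene"); c=im["color"]; P=pts(im)
cv2.imwrite("pics/s3c.png",cv2.resize(c[140:270,310:470,::-1],None,fx=4.5,fy=4.5,interpolation=cv2.INTER_CUBIC))
for cam in("scene","top"):
    if cam=="top": im=get_image("top");P=pts(im)
    for l in("pump_block","handle_pad"):
        for q in spot_in(cam,l)[:2]:
            u,v=np.round(q["point"]).astype(int); print(cam,l,u,v,round(q["confidence"],2),P[v,u].round(3))
rel([((.470,-.457,.32),1.599)])
E
```

```text
12.45 [ 0.4688 -0.4532  0.3364] [[-0.028, 1.0, -0.002], [1.0, 0.028, 0.003], [0.003, -0.001, -1.0]] 0.0191 [ 0.1  0.7 -1. ] [-0.02  0.03 -0.04] [-0.024 -0.014 -0.013  0.011 -0.002  0.002  0.002]
scene pump_block 397 198 0.75 [ 0.486 -0.475  0.006]
scene handle_pad 400 178 0.59 [ 0.467 -0.443  0.091]
top pump_block 371 234 0.64 [ 0.468 -0.307  0.021]
(0.47, -0.457, 0.32) [-0.0053, 0.0006, 0.024] [0.0001, -0.0002, 0.0006]
```

View pics/s3c.png

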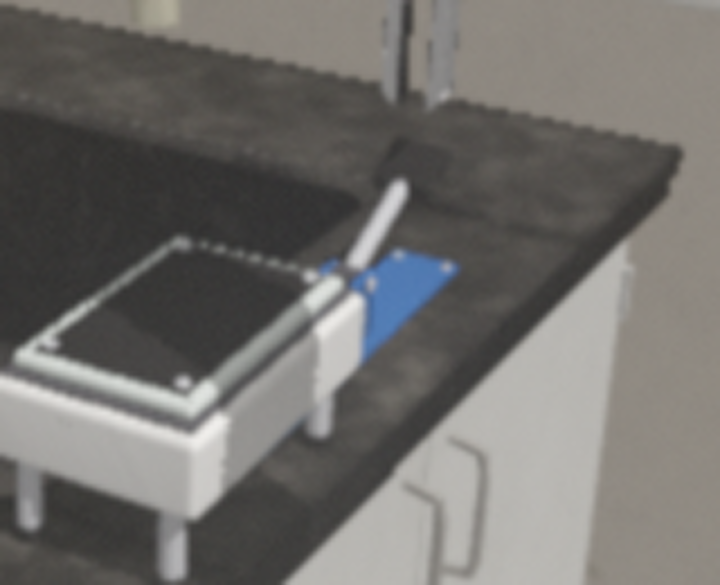

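The fingers are above the pad (crop px 410,165) and the jack is in place under the shaker. Next is the trial stroke, pressing along the handle's arc.

Request:
servo_tool(
  increments=[
    [[-0.002, 0, 0.03, 0, 0, 0, 1], [-0.002, 0, 0.05, 0, 0, 0, 1], [-0.003, 0, 0.06, 0, 0, 0, 1], [-0.006, 0, 0.07, 0, 0, 0, 1], [-0.009, 0, 0.08, 0, 0, 0, 1], [-0.012, 0, 0.09, 0, 0, 0, 1], [-0.014, 0, 0.1, 0, 0, 0, 1], [-0.016, 0, 0.11, 0, 0, 0, 1], [-0.017, 0, 0.118, 0, 0, 0, 1], [-0.017, 0, 0.118, 0, 0, 0, 1], [-0.017, 0, 0.118, 0, 0, 0, 1]],
  ],
)

```text
clock: 14.12
position: [0.4692, -0.4668, 0.2504]
ee_rot: [[-0.029, 1.0, 0.0], [1.0, 0.029, 0.001], [0.001, 0.0, -1.0]]
ft_force: [-1.6, 2.7, 8.2]
finger_gap: 0.0007
gripper_force: 3.9
```

```bash
python3 o.py
python3 - <<'E'
from mv import *
im=get_image("scene"); c=im["color"]; P=pts(im)
cv2.imwrite("pics/s4c.png",cv2.resize(c[140:270,310:470,::-1],None,fx=4.5,fy=4.5,interpolation=cv2.INTER_CUBIC))
P0=np.load("scene0.npz")["P"]
Q=[p.reshape(-1,3) for p in(P0,P)]
for q in Q:
    s=q[(q[:,0]>.41)&(q[:,0]<.5)&(q[:,1]>-.235)&(q[:,1]<-.08)&(q[:,2]>.08)&(q[:,2]<.16)]
    k=np.linalg.lstsq(np.c_[s[:,1],np.ones(len(s))],s[:,2],rcond=None)[0]; print(k, "z at front",k@[-.254,1])
E
```

```text
14.12 [ 0.4692 -0.4668  0.2504] [[-0.029, 1.0, 0.0], [1.0, 0.029, 0.001], [0.001, 0.0, -1.0]] 0.0007 [-1.6  2.7  8.2] [0.5  0.51 0.01] [-0.001 -0.002  0.002  0.    -0.    -0.001 -0.001]
[0.00383802 0.11511191] z at front 0.11413705225053396
[-0.09135208  0.11082237] z at front 0.13402579563403874
```

View pics/s4c.png

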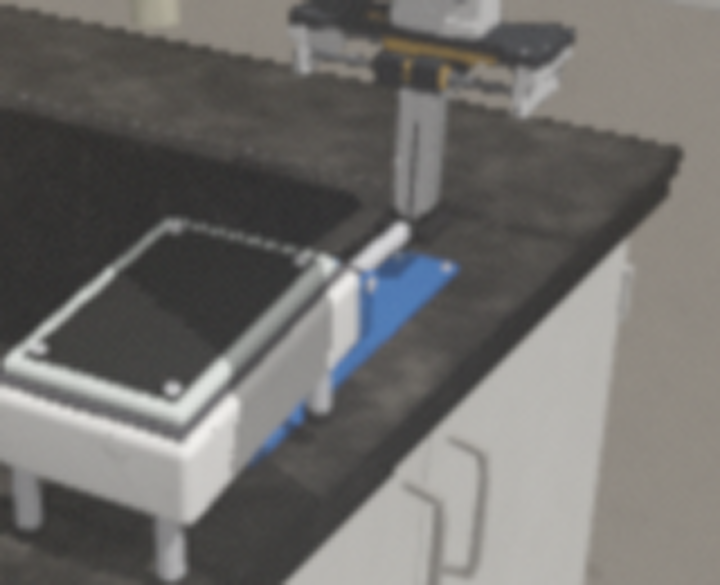

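The shaker front rose about 20 mm. I'll press slightly further to be sure, then let the handle rise.

Request:
servo_tool(
  increments=[
    [[-0.001, 0, 0.004, 0, 0, 0, 1], [-0.001, 0, 0.006, 0, 0, 0, 1], [-0.001, 0, 0.006, 0, 0, 0, 1]],
  ],
)

```text
clock: 14.55
position: [0.4691, -0.4672, 0.2475]
ee_rot: [[-0.029, 1.0, 0.001], [1.0, 0.029, 0.002], [0.002, 0.001, -1.0]]
ft_force: [-4.3, 5.3, 18.9]
finger_gap: 0.0005
gripper_force: 9.1
```

Request:
servo_tool(
  increments=[
    [[0.002, 0, -0.012, 0, 0, 0, 1], [0.005, 0, -0.024, 0, 0, 0, 1], [0.008, 0, -0.036, 0, 0, 0, 1], [0.011, 0, -0.048, 0, 0, 0, 1], [0.013, 0, -0.06, 0, 0, 0, 1], [0.014, 0, -0.08, 0, 0, 0, 1], [0.014, 0, -0.1, 0, 0, 0, 1], [0.014, 0, -0.1, 0, 0, 0, 1], [0.014, 0, -0.1, 0, 0, 0, 1], [0.014, 0, -0.1, 0, 0, 0, 1], [0.014, 0, -0.1, 0, 0, 0, 1]],
  ],
)

```text
clock: 15.92
position: [0.4689, -0.457, 0.3194]
ee_rot: [[-0.029, 1.0, -0.001], [1.0, 0.029, 0.001], [0.001, -0.001, -1.0]]
ft_force: [-0.8, -0.2, -1.3]
finger_gap: 0.0001
gripper_force: 0.0
```

```bash
python3 o.py
python3 - <<'E'
from mv import *
im=get_image("scene"); c=im["color"]; P=pts(im)
cv2.imwrite("pics/s5c.png",cv2.resize(c[140:270,310:470,::-1],None,fx=4.5,fy=4.5,interpolation=cv2.INTER_CUBIC))
q=P.reshape(-1,3)
s=q[(q[:,0]>.41)&(q[:,0]<.5)&(q[:,1]>-.235)&(q[:,1]<-.08)&(q[:,2]>.08)&(q[:,2]<.16)]
k=np.linalg.lstsq(np.c_[s[:,1],np.ones(len(s))],s[:,2],rcond=None)[0]; print("z at front",k@[-.254,1])
for q in spot_in("scene","handle_pad")[:2]:
    u,v=np.round(q["point"]).astype(int); print(u,v,round(q["confidence"],2),P[v,u].round(3))
E
```

```text
15.93 [ 0.4689 -0.457   0.3194] [[-0.029, 1.0, -0.001], [1.0, 0.029, 0.001], [0.001, -0.001, -1.0]] 0.0001 [-0.8 -0.2 -1.3] [-0.09  0.1  -0.03] [-0.001 -0.002  0.003 -0.002  0.    -0.     0.001]
z at front 0.11402849592965783
396 180 0.51 [ 0.476 -0.437  0.085]
```

View pics/s5c.png

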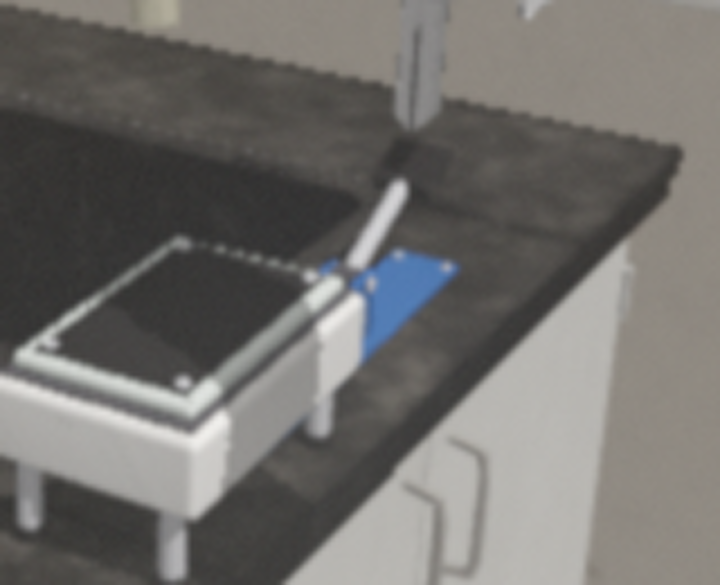

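The handle is fully up, the shaker is down (front at 114 mm), and the jack hasn't moved. I'll make the final press and hold it.

Request:
servo_tool(
  increments=[
    [[0, 0, 0.02, 0, 0, 0, 1], [-0.001, 0, 0.036, 0, 0, 0, 1], [-0.004, 0, 0.048, 0, 0, 0, 1], [-0.007, 0, 0.06, 0, 0, 0, 1], [-0.01, 0, 0.072, 0, 0, 0, 1], [-0.012, 0, 0.084, 0, 0, 0, 1], [-0.013, 0, 0.094, 0, 0, 0, 1], [-0.014, 0, 0.099, 0, 0, 0, 1], [-0.014, 0, 0.099, 0, 0, 0, 1], [-0.014, 0, 0.099, 0, 0, 0, 1], [-0.014, 0, 0.099, 0, 0, 0, 1], [-0.014, 0, 0.099, 0, 0, 0, 1]],
  ],
)

```text
clock: 17.52
position: [0.4692, -0.4677, 0.2476]
ee_rot: [[-0.028, 1.0, 0.001], [1.0, 0.028, 0.001], [0.001, 0.001, -1.0]]
ft_force: [-2.6, 3.8, 17.1]
finger_gap: 0.0006
gripper_force: 8.6
```

```bash
python3 o.py
python3 - <<'E'
from mv import *
P=pts(get_image("scene"))
q=P.reshape(-1,3)
s=q[(q[:,0]>.41)&(q[:,0]<.5)&(q[:,1]>-.235)&(q[:,1]<-.08)&(q[:,2]>.08)&(q[:,2]<.16)]
k=np.linalg.lstsq(np.c_[s[:,1],np.ones(len(s))],s[:,2],rcond=None)[0]; z=k@[-.254,1]; print("z at front",z)
f=observe()["ft_force"][2]; p=observe()["position"][2]
if z>.131 and f>6 and p<.2495: print(job_done())
E
```

```text
17.52 [ 0.4692 -0.4677  0.2476] [[-0.028, 1.0, 0.001], [1.0, 0.028, 0.001], [0.001, 0.001, -1.0]] 0.0006 [-2.6  3.8 17.1] [0.91 0.76 0.06] [-0.    -0.001  0.002 -0.002  0.    -0.002  0.   ]
z at front 0.13564638108036348
the job is handed in; nothing more can be done
None
```

The jack is in against the hidden stop, the trial stroke lifted and lowered the shaker, and I handed the job in at 17.5 s still pressing the handle down with about 17 N, the shaker's front edge raised about 21 mm; the verdict was not shown.

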